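Load the corrosion test pack on the shaker and set its speed

TASK

First slide the shaker's speed slide fully back to its off stop. Then stack all the loose test plates flat on the shaker's platform over its socket, their long sides along the two dark lines and their holes in line, and pass the rod from its stand down through all of them until it is fully home in the socket. Only then move the speed slide level with the white pointer; leave the small glass dish where it lies.

Things in the scene. Friction and masses are not known exactly. Their poses are not given: they have to be found in the camera images.
- plate0: Loose metal test plate, 60 x 34 x 8 mm (its x, y, z), with a 15 mm round hole straight through its middle; the plates differ only in metal. Origin: centre of the underside, on the hole's axis; x along its 60 mm length. Lies flat, 3 to 5 plates are there (the others are absent), all of them belong on the shaker.
- plate1: Loose metal test plate, 60 x 34 x 8 mm (its x, y, z), with a 15 mm round hole straight through its middle; the plates differ only in metal. Origin: centre of the underside, on the hole's axis; x along its 60 mm length. Lies flat, 3 to 5 plates are there (the others are absent), all of them belong on the shaker.
- plate2: Loose metal test plate, 60 x 34 x 8 mm (its x, y, z), with a 15 mm round hole straight through its middle; the plates differ only in metal. Origin: centre of the underside, on the hole's axis; x along its 60 mm length. Lies flat, 3 to 5 plates are there (the others are absent), all of them belong on the shaker.
- plate3: Loose metal test plate, 60 x 34 x 8 mm (its x, y, z), with a 15 mm round hole straight through its middle; the plates differ only in metal. Origin: centre of the underside, on the hole's axis; x along its 60 mm length. Lies flat, 3 to 5 plates are there (the others are absent), all of them belong on the shaker.
- plate4: Loose metal test plate, 60 x 34 x 8 mm (its x, y, z), with a 15 mm round hole straight through its middle; the plates differ only in metal. Origin: centre of the underside, on the hole's axis; x along its 60 mm length. Lies flat, 3 to 5 plates are there (the others are absent), all of them belong on the shaker.
- shaker: Low white orbital shaker with a flat grey platform, 180 x 220 x 60 mm (x, y, z), fixed. Origin: centre of its underside; z up, y along its 220 mm side. Two thin dark lines on the platform, 48 mm apart and parallel to y, run either side of the socket. It stays still throughout.
- socket (a point): Centre of the mouth of the socket, a blind 14 mm round hole 30 mm deep in the middle of the shaker's platform, mouth flush with the platform 60 mm above the bench.
- rod: Loose steel rod, 100 mm in all, 0.1 kg: shank 12 mm thick, 78 mm long, its foot tapered (6 mm wide at the end, over 10 mm); above it a black grip head 24 mm wide, 22 mm tall. Origin: centre of the foot; z towards the head. It starts hanging upright in the stand, its head resting on the stand's top. Fully home, its foot meets the socket's bottom, 30 mm below the platform.
- stand: Fixed white block, 50 x 50 x 85 mm, with a 15 mm hole 82 mm deep down its middle in which the rod hangs. Origin: centre of the underside.
- control: Fixed white control unit of the shaker, 100 x 210 x 30 mm (x, y, z), with an aluminium track 40 x 170 x 14 mm on its top, along its y. Origin: centre of the underside.
- speed (a joint): Position of the speed slide along its track, m: 0 at the stop at the control unit's -y end (off), growing to 0.12 towards its +y. It moves with 1.5 N of friction and stays where it is left.
- speed_top (a point): Centre of the top of the speed slide's black upright grip, 28 x 20 x 40 mm (x, y, z of the control unit), 84.5 mm above the bench; the grip stands on the track.
- pointer: Small white fixed pointer, 14 x 10 x 12 mm, on the control unit's top beside the track on its +x side, its point towards the track: it marks the wanted speed. Origin: on the pointer's centre line at the height of the control unit's top; its axes are those of the control unit.
- dish: Small shallow glass dish, 64 mm wide, 12 mm tall, lying among the plates; not part of the job. Origin: centre of its underside.
Mind the look-alikes: they are no part of the job. Several things have the shape of the plate4; the one meant has the colours described above.

How it is judged:
By the outcome, as a careful person would: the job done as asked, in the order asked, and still so for the second after the job is handed in, with the robot touching nothing.
Of plate0, plate1, plate2, plate3, plate4 only 3 to 5 are there at a start; the rules pass over those that are not, and their reading is None.
At some moment in a run one of plate0, plate1, plate2, plate3, plate4 may be knocked a few centimetres aside while the robot is not near it.
It also fails if it takes over 210 s, if anything falls off the work surface, if the arm or the gripper's body presses on something with over 40 N, if the wrist force passes 120 N, or if a joint passes its speed limit or range.

ROBOT

A 7-joint arm with a two-finger parallel gripper is mounted at the origin on the work surface. World frame = base frame: x ahead of the robot, y to its left, z up, the work surface at z = 0. Lengths are in m, angles in rad, forces in N, time in s.
With the tool pointing down it reaches from about 0.425 to 0.925 m from the base axis. Payload 6.8 kg.
Tool frame: the origin (TCP) lies at the very end of the fingers, on their centre line; the grasp point (between the pads) lies grasp_offset behind it (grasp_offset is the distance from the TCP to the grasp point, in m); z points along the fingers, y is the direction in which the jaws open and shut (so a half turn about z gives the same grasp; the last joint's range is limited). The gripper opens to 85 mm and grips with 20 to 120 N. Pads are 22 mm wide; open, the fingers measure 114 mm over their backs; the gripper's body (76 mm by 85 mm) begins 54 mm behind the grasp point. The pads swing forward as they close: fully open they stand 13 mm farther back than shut.
Start: joints at [-1.288, 0.477, 0.022, 1.555, -0.011, 1.109, -0.083], TCP at [0.257, 0.624, 0.231] pointing down, gripper open.
Joint ranges: [-2.96, 2.96], [-0.34, 2.1], [-1.41, 1.46], [0.24, 2.44], [-1.37, 4.51], [0.17, 1.92], [-2.96, 2.96]. Speed limits (rad/s): [2.39, 2.39, 3.14, 3.14, 3.14, 3.14, 3.14].

INTERFACE

Orientations are given as a unit quaternion [w, x, y, z].
In Python, from station import * gives the robot as it stands.
- The arm moves only by the shell command python3 -m handwheel 'ROWS' [FORCE]. ROWS is JSON, one flat list of numbers, 7 for each row, row after row: the shift along the world's x, y, z in cm, then the turn, a rotation vector about the world's x, y, z in degrees, then the opening, from 0 (shut) to 1 (fully open). In form: [tx, ty, tz, ax, ay, az, fingers, tx, ty, tz, ax, ay, az, fingers, ...]. A call has 1 to 8 rows; each row is the pose to reach, as a shift and turn from the pose measured when the call began; what a row does not reach only later rows make up. A row lasts 1/12 s, in which the tool goes at most 41.7 mm and 7.16 degrees, less where a joint would pass 70% of its speed; a pose out of reach is approached as far as the arm can. A call with a gripper value outside its range is refused whole. The fingers move at their own pace and stop on an object; FORCE is the grip in N (left out, the last holds). Time passes only in rows, so rows that repeat a pose let the fingers close. It gives the time, the measured TCP pose, the force and the opening at its end, in the units of the state.
- get_obs(): the state, without advancing time (a new reading comes with each control period).
- read_camera(name): name is "side" or "top"; returns the picture (420x560x3 uint8, red, green, blue); there is no depth.
- camera_info(name): a dict with "fx", "fy", "cx", "cy" (pixels), "k1" (the pictures are not rectified: a ray, as slopes to the right and down, at radius r is drawn at 1 + k1 r^2 times it, then the intrinsics apply), "R" (3x3) and "t" (3): a world point X has camera coordinates R X + t. Camera axes: x right, y down, z forward; pixel columns grow to the right and rows downward; lengths in m; the calibration is good to about 2 mm. A picture is of the moment at which its call begins. camera_info takes no time and is no camera call.
- hand_in(): hands the job in, once; it reports no verdict.
The state is a dict: "t": time; "q": joint angles; "joint_vel": joint speeds; "joint_torque": joint torques, N m; "eef_pos": TCP position; "tool_rot": TCP orientation; "contact_force": force on the tool from outside, world axes, zero at the start; "torque": the same for the moment, N m; "gripper_width": opening from 0.0 (shut) to 1.0 (fully open).
Only numpy, scipy, OpenCV 4.12 (cv2) and the standard library are available. Lean on these libraries where they do the work, as an engineer would, in place of code of your own. Each camera call takes 0.05 s, during which the arm holds its last target. There are 200 camera calls.

## Working session

There is one attempt and no reset: what is moved stays moved. The work goes in short steps, Python scripts to look and compute and a shell command to move; the robot and the scene stay as the last step left them, time stands still between calls to the robot, and variables do not carry over. Pictures are saved under pics/ and viewed, on a budget of 14 in all, crops included, one or two more only if the job needs it, and the job is handed in when it is done.

```bash
ls; mkdir -p pics; python3 - <<'E'
from station import *
import cv2, numpy as np
print(get_obs()); 
try: print(grasp_offset)
except Exception as e: print(e)
for n in ("side","top"):
    print(camera_info(n)); im=read_camera(n); np.save(f"{n}0.npy",im); cv2.imwrite(f"pics/{n}0.png",im[...,::-1])
E
```

```text
pics
{'t': 0.0, 'q': array([-1.28811299,  0.47784017,  0.02232431,  1.5564253 , -0.01151476,
        1.10929291, -0.08310642]), 'joint_vel': array([-9.57055534e-05, -1.85372357e-03,  3.66541921e-04, -1.33507148e-03,
        1.48733525e-03,  1.13131440e-05, -1.79670865e-03]), 'joint_torque': array([ 1.63345217e-04, -5.96460021e+01,  1.60761852e+00, -2.81209660e+01,
        1.23438437e-02,  9.16521123e-03, -8.98071420e-06]), 'eef_pos': array([0.25689516, 0.62357647, 0.23030959]), 'tool_rot': array([-1.20437642e-04,  1.94139611e-01,  9.80973479e-01, -9.11060066e-04]), 'contact_force': array([0.82143938, 0.42675479, 0.28675195]), 'torque': array([-0.03429118, -0.00374997, -0.02881889]), 'gripper_width': 1.001066575963806}
0.0187
{'fx': 463.11436735109555, 'fy': 463.11436735109555, 'cx': 283.652402649652, 'cy': 209.89869332660962, 'k1': -0.07050047958293555, 'R': array([[ 0.9018134 , -0.43157194,  0.02186879],
       [-0.20082533, -0.46338045, -0.86310355],
       [ 0.38262485,  0.77396655, -0.50455328]]), 't': array([-0.54873136,  0.1603868 ,  0.95607599])}
{'fx': 501.9678825407391, 'fy': 501.9678825407391, 'cx': 283.9826175396156, 'cy': 203.9983625453407, 'k1': -0.10780933694384602, 'R': array([[ 0.01818985, -0.99954703,  0.02397628],
       [-0.99045139, -0.02129158, -0.13620833],
       [ 0.13665712, -0.02126973, -0.99039004]]), 't': array([-0.06178476,  0.59296635,  1.10188087])}
```

View pics/top0.png

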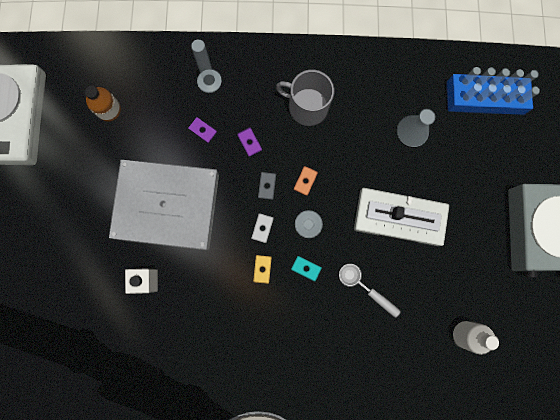

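View pics/side0.png

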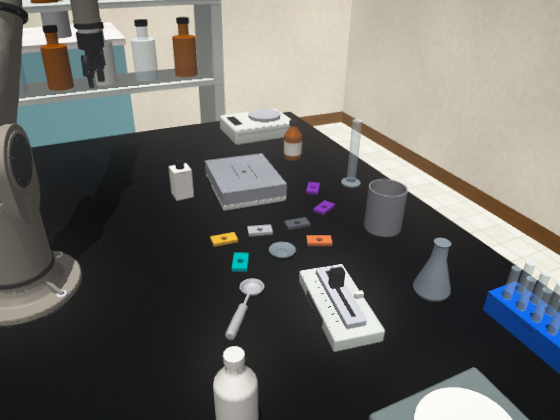

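The top view shows the shaker at (163,204), the stand and rod at (138,281), and the control unit at (402,216) with its black slide grip at (398,212). Seven plate shapes are visible: grey (267,185), orange (306,180), silver (262,228), yellow (262,269), teal (306,268), and purple at (202,129) and (250,141). The dish is at (308,224). I'll zoom in to tell the metal plates from the look-alikes.

```bash
cat > h.py <<'E'
from station import *
import cv2, numpy as np
def ray(n,uv):
    c=camera_info(n); K=np.array([[c['fx'],0,c['cx']],[0,c['fy'],c['cy']],[0,0,1]])
    uv=np.asarray(uv,float).reshape(-1,1,2)
    d=cv2.undistortPoints(uv,K,np.array([c['k1'],0,0,0,0]),None,None,None)[:,0] if False else \
      cv2.undistortPointsIter(uv,K,np.array([c['k1'],0,0,0.]),np.eye(3),K,(3,60,1e-10))[:,0]
    d=np.c_[(d[:,0]-c['cx'])/c['fx'],(d[:,1]-c['cy'])/c['fy'],np.ones(len(d))]
    R=np.array(c['R']);t=np.array(c['t'])
    return -R.T@t, d@R
def onz(n,uv,z):
    o,d=ray(n,uv); return o+d*((z-o[2])/d[:,2])[:,None]
def two(uvt,uvs):
    o1,d1=ray('top',uvt);o2,d2=ray('side',uvs);d1=d1[0]/np.linalg.norm(d1);d2=d2[0]/np.linalg.norm(d2)
    s=np.linalg.lstsq(np.c_[d1,-d2],o2-o1,rcond=None)[0];a=o1+s[0]*d1;b=o2+s[1]*d2
    return (a+b)/2,np.linalg.norm(a-b)
def pix(n,X):
    c=camera_info(n);p=np.array(c['R'])@np.asarray(X)+c['t'];x,y=p[0]/p[2],p[1]/p[2];f=1+c['k1']*(x*x+y*y)
    return np.array([c['fx']*x*f+c['cx'],c['fy']*y*f+c['cy']])
def snap(n,tag=None):
    im=read_camera(n)
    if tag: cv2.imwrite(f"pics/{tag}.png",im[...,::-1]); np.save(tag+".npy",im)
    return im
E
python3 - <<'E'
from h import *
t=np.load('top0.npy');s=np.load('side0.npy')
a=cv2.resize(t[105:295,180:340],None,fx=3,fy=3,interpolation=cv2.INTER_CUBIC)
b=cv2.resize(s[170:280,195:345],None,fx=2.1,fy=2.1,interpolation=cv2.INTER_CUBIC)
o=np.zeros((600,800,3),np.uint8);o[:a.shape[0],:a.shape[1]]=a;o[:b.shape[0],480:480+b.shape[1]]=b
c=cv2.resize(t[180:250,350:455],None,fx=3,fy=3,interpolation=cv2.INTER_CUBIC);o[300:300+c.shape[0],480:480+c.shape[1]]=c
cv2.imwrite('pics/z1.png',o[...,::-1])
for n,uv in dict(grey=(267,185),orange=(306,180),silver=(262,228),yellow=(262,269),teal=(306,268),p1=(202,129),p2=(250,141),dish=(308,224)).items(): print(n,onz('top',uv,.008)[0].round(3),t[uv[1]-9:uv[1]+9,uv[0]-9:uv[0]+9].reshape(-1,3).max(0))
E
```

```text
grey [ 0.643 -0.01   0.008] [118 123 126]
orange [ 0.657 -0.102  0.008] [234 158 110]
silver [ 0.541 -0.001  0.008] [214 216 214]
yellow [ 0.446 -0.003  0.008] [250 212 110]
teal [ 0.45  -0.104  0.008] [ 61 201 197]
p1 [0.776 0.149 0.008] [166  88 197]
p2 [0.749 0.033 0.008] [158  86 190]
dish [ 0.553 -0.108  0.008] [157 169 169]
```

View pics/z1.png

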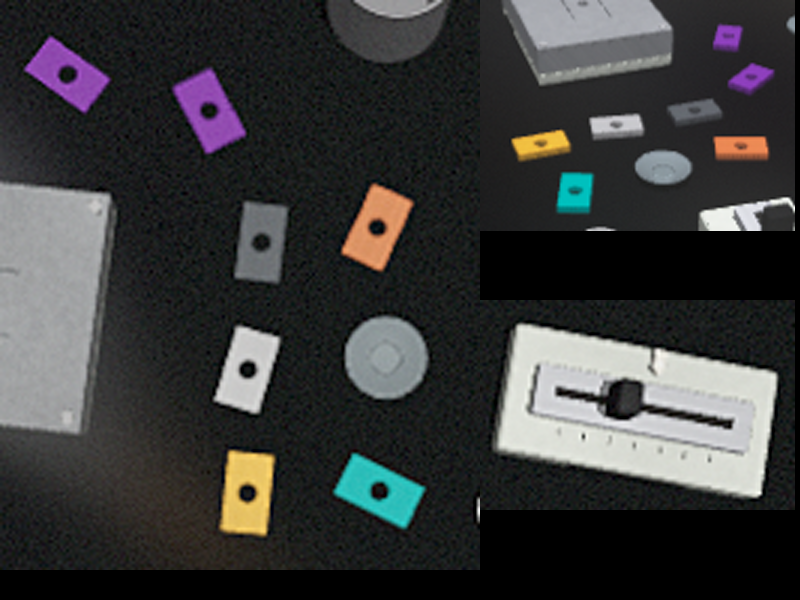

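Five plates (grey, orange, silver, yellow, teal) and the dish fill a regular 2×3 grid. The two identical purple plates lie outside it, so I take purple as the look-alikes. Next I'll measure everything accurately.

```bash
cat >> h.py <<'E'
HSV=dict(grey=((80,0,60),(125,50,140)),orange=((4,90,120),(14,255,255)),silver=((0,0,165),(180,25,255)),yellow=((16,90,120),(32,255,255)),teal=((80,120,90),(100,255,255)),purple=((130,80,80),(160,255,255)))
def plates(im,z=.008,near=None,cols=None,n='top'):
    hsv=cv2.cvtColor(im,cv2.COLOR_RGB2HSV);out=[]
    for k,(lo,hi) in HSV.items():
        if cols and k not in cols: continue
        m=cv2.inRange(hsv,lo,hi)
        cs,_=cv2.findContours(cv2.morphologyEx(m,cv2.MORPH_CLOSE,np.ones((3,3))),cv2.RETR_EXTERNAL,cv2.CHAIN_APPROX_NONE)
        for c in cs:
            if not 250<cv2.contourArea(c)<900: continue
            w=onz(n,c[:,0],z)[:,:2]*1000
            (x,y),(a,b),th=cv2.minAreaRect(w.astype(np.float32))
            if a<b: th+=90
            if not(45<max(a,b)<72 and 24<min(a,b)<46): continue
            f=np.zeros(m.shape,np.uint8);cv2.drawContours(f,[c],-1,255,-1);f=cv2.erode(f,np.ones((5,5)))
            g=cv2.cvtColor(im,cv2.COLOR_RGB2GRAY).astype(float);med=np.median(g[f>0]);wt=np.where((f>0),np.clip(med*.8-g,0,None),0)
            # keep only central blob
            M=cv2.moments(c);cx,cy=M['m10']/M['m00'],M['m01']/M['m00'];yy,xx=np.mgrid[:420,:560];wt[(xx-cx)**2+(yy-cy)**2>36]=0
            h=onz(n,[(wt*xx).sum()/wt.sum(),(wt*yy).sum()/wt.sum()],z)[0,:2]*1000 if wt.sum()>0 else None
            out.append((k,np.round([x,y],1),None if h is None else h.round(1),np.round([max(a,b),min(a,b)],1),round((th+90)%180-90,1)))
    return out
E
python3 - <<'E'
from h import *
t=np.load('top0.npy')
print('cam',ray('top',(0,0))[0],ray('side',(0,0))[0])
for p in plates(t): print(*p)
c=t[150:260,100:230];c=cv2.resize(c,None,fx=5,fy=5,interpolation=cv2.INTER_CUBIC)
d=cv2.resize(t[180:252,350:455],None,fx=5,fy=5,interpolation=cv2.INTER_CUBIC)
cv2.imwrite('pics/shaker.png',c[...,::-1]);cv2.imwrite('pics/ctrl.png',d[...,::-1])
E
```

```text
cam [ 0.43784833 -0.02569488  1.17354016] [ 0.16124459 -0.90246779  0.63282178]
grey [642.4  -9.1] [642.1  -9.1] [62.  35.9] -5.8
orange [ 656.3 -100.2] [ 656.1 -100.2] [62.5 36.7] -23.5
silver [ 5.424e+02 -5.000e-01] [541.9  -0.9] [60.6 34.5] -15.1
yellow [446.5  -2.8] [446.5  -2.9] [62.3 36.3] -4.6
teal [ 450.  -104.2] [ 450.  -104.4] [62.2 36.1] 64.5
purple [747.3  34.8] [747.6  35. ] [62.5 36.2] 28.8
purple [775.1 148.9] [775.  148.9] [61.9 35.5] 55.3
```

View pics/shaker.png

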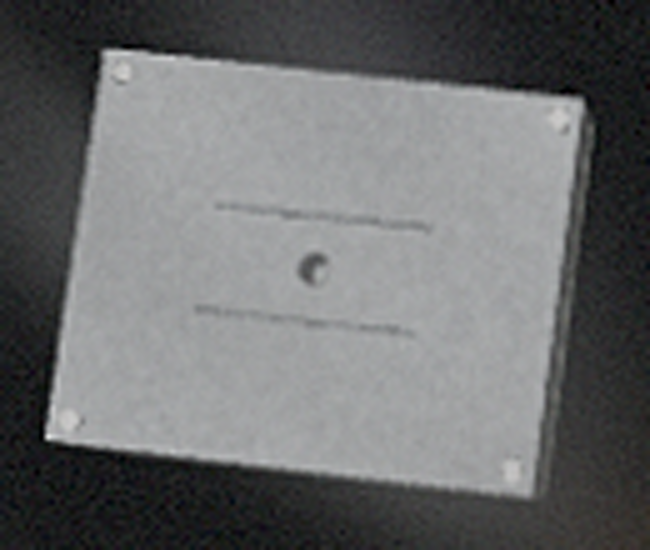

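View pics/ctrl.png

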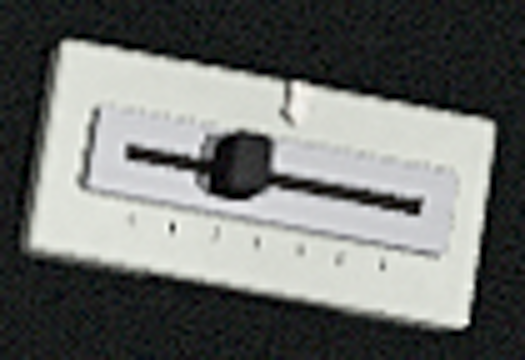

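```bash
python3 - <<'E'
from h import *
t=np.load('top0.npy');s=np.load('side0.npy')
F=lambda p,o:(np.array(p,float)+.5)/5-.5+np.array(o)
S=(100,150);C=(350,180)
L=onz('top',F([(217,205),(430,230),(197,308),(412,332),(315,268)],S),.06)[:,:2]*1000
print('lines',L.round(1)); d1=L[0]-L[1];d2=L[2]-L[3];print('ang y',[np.degrees(np.arctan2(*d[::-1])).round(1) for d in (d1,d2)])
K=onz('top',F([(103,48),(586,98),(533,496),(47,440)],S),.06)[:,:2]*1000;print('corners',K.round(1),K.mean(0).round(1),np.linalg.norm(np.diff(K,axis=0),axis=1))
e=(K[0]-K[1])+(K[3]-K[2]);print('ang',np.degrees(np.arctan2(e[1],e[0])))
B=onz('top',F([(121,72),(558,120),(512,470),(69,420)],S),.06)[:,:2]*1000;print('bolts mean',B.mean(0).round(1))
# socket dark centroid
P=onz('top',F([(292,100),(62,40),(497,118),(468,328)],C),.03)[:,:2]*1000;print('pointer',P.round(1),'ctrl c',(P[1]+P[3])/2)
Q=onz('top',F([(130,150),(420,207)],C),.0445)[:,:2]*1000;print('slot',Q.round(1),Q.mean(0),np.degrees(np.arctan2(*(Q[0]-Q[1])[::-1])),np.linalg.norm(Q[0]-Q[1]))
print('grip',onz('top',F([(244,162)],C),.0845)[0]*1000)
g=cv2.cvtColor(t,cv2.COLOR_RGB2GRAY)
a=cv2.resize(t[255:310,110:170],None,fx=6,fy=6,interpolation=cv2.INTER_CUBIC);b=cv2.resize(s[150:210,160:205],None,fx=6,fy=6,interpolation=cv2.INTER_CUBIC)
c=cv2.resize(s[255:350,295:390],None,fx=4,fy=4,interpolation=cv2.INTER_CUBIC)
o=np.zeros((600,800,3),np.uint8);o[:330,:360]=a;o[:360,370:640]=b;
cv2.imwrite('pics/rod.png',o[:360,:640,::-1])
E
```

```text
lines [[615.1 268.5]
 [605.8 171.5]
 [568.2 274.9]
 [559.6 177.5]
 [587.5 222.5]]
ang y [np.float64(84.5), np.float64(84.9)]
corners [[686.5 325.5]
 [667.6 103.7]
 [487.8 120.6]
 [507.4 339.5]] [587.3 222.3] [222.64668519 180.61786538 219.77756285]
ang 85.00119205947517
bolts mean [587.1 223.2]
pointer [[ 612.2 -339.4]
 [ 638.  -231. ]
 [ 605.9 -437.6]
 [ 507.1 -421.3]] ctrl c [ 572.58124546 -326.16292509]
slot [[ 585.2 -259.6]
 [ 561.6 -394.8]] [ 573.3947847 -327.1892572] 80.07630856324948 137.1855485408118
grip [ 575.70349439 -302.34683402   84.5       ]
```

View pics/rod.png

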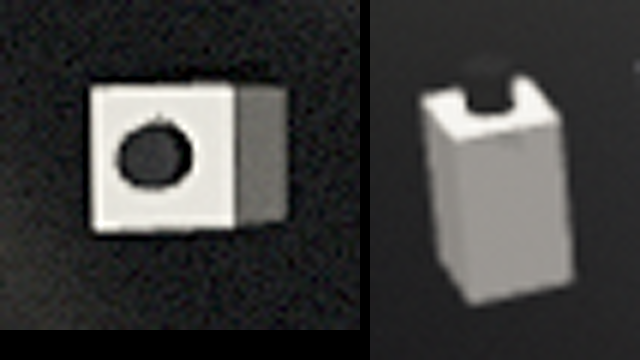

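```bash
python3 - <<'E'
from h import *
F=lambda p:(np.array(p,float)+.5)/6-.5+np.array((110,255))
k=onz('top',F([(92,85),(236,85),(238,227),(95,230)]),.085)*1000;print(k.round(1),k.mean(0).round(1));print(onz('top',F([(154,156)]),.107)*1000)
E
python3 -m handwheel '[0,0,0,0,0,0,1]'
```

```text
[[439.3 292.4  85. ]
 [440.7 239.9  85. ]
 [390.1 236.9  85. ]
 [387.6 288.7  85. ]] [414.4 264.5  85. ]
[[415.03337591 262.54179401 107.        ]]
t: 0.18
eef_pos: [0.2568, 0.6234, 0.23]
tool_rot: [-0.0, 0.194, 0.981, -0.001]
contact_force: [0.1, 0.6, -0.8]
gripper_width: 0.998
```

```bash
python3 -m handwheel '[4,-4,0,0,0,2,1, 8,-8,0,0,0,4,1, 12,-11,0,0,0,6,1, 15,-14,0,0,0,8,1, 18,-17,0,0,0,10,1, 21,-20,0,0,0,12.4,1, 22,-24,0,0,0,12.4,1, 22,-24,0,0,0,12.4,1]'
python3 -m handwheel '[1,-4,0,0,0,0,1, 2,-8,0,0,0,0,1, 3,-12,0,0,0,0,1, 4,-16,0,0,0,0,1, 5,-20,0,0,0,0,1, 6,-24,0,0,0,0,1, 7,-28,0,0,0,0,1, 7,-30,0,0,0,0,1]'
```

```text
t: 0.85
eef_pos: [0.4786, 0.3804, 0.2296]
tool_rot: [0.0, 0.088, 0.996, -0.002]
contact_force: [-0.1, 0.1, 0.1]
gripper_width: 1.002
t: 1.52
eef_pos: [0.5499, 0.074, 0.2298]
tool_rot: [0.001, 0.091, 0.996, -0.003]
contact_force: [0.6, -0.5, -0.1]
gripper_width: 1.001
```

```bash
python3 -m handwheel '[0.5,-4,0,0,0,0,1, 1,-8,0,0,0,0,1, 1,-12,0,0,0,0,1, 1.5,-16,0,0,0,0,1, 2,-20,0,0,0,0,1, 2,-24,0,0,0,0,1, 2.5,-28,0,0,0,0,1, 2.6,-31,0,0,0,0,1]'
python3 -m handwheel '[0.1,-3,-2,0,0,0,1, 0.1,-5,-5,0,0,0,1, 0.1,-6.6,-8,0,0,0,1, 0.1,-6.6,-10,0,0,0,1, 0.1,-6.6,-10,0,0,0,1, 0.1,-6.6,-10,0,0,0,1]'
python3 - <<'E'
from h import *
snap('top','top1');snap('side','side1')
i=cv2.imread('pics/top1.png')[160:270,330:470];j=cv2.imread('pics/side1.png')[230:360,270:410]
o=np.zeros((560,800,3),np.uint8);o[:314,:400]=cv2.resize(i,(400,314),interpolation=3);o[:371,400:]=cv2.resize(j,(400,371),interpolation=3);cv2.imwrite('pics/z2.png',o[:371])
E
```

```text
t: 2.18
eef_pos: [0.5753, -0.24, 0.2297]
tool_rot: [0.001, 0.092, 0.996, -0.004]
contact_force: [-0.2, 0.2, 0.1]
gripper_width: 1.0
t: 2.68
eef_pos: [0.5756, -0.3053, 0.1287]
tool_rot: [-0.001, 0.092, 0.996, -0.003]
contact_force: [0.5, 0.7, 1.1]
gripper_width: 0.999
```

View pics/z2.png

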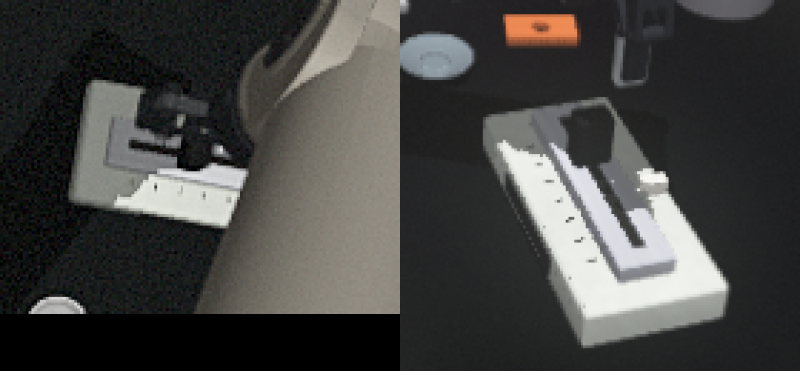

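```bash
python3 - <<'E'
from h import *
p=get_obs()['eef_pos'];print(p,get_obs()['t'],pix('top',p),pix('side',p), 'crop side',(pix('side',p)-[270,230])*400/140,'crop top',(pix('top',p)-[330,160])*400/140)
E
```

```text
[ 0.57755515 -0.30557613  0.13125029] 2.7833 [405.35883043 208.50558398] [340.16852679 248.3545117 ] crop side [200.48150511  52.44146201] crop top [215.31094409 138.58738279]
```

View pics/side1.png

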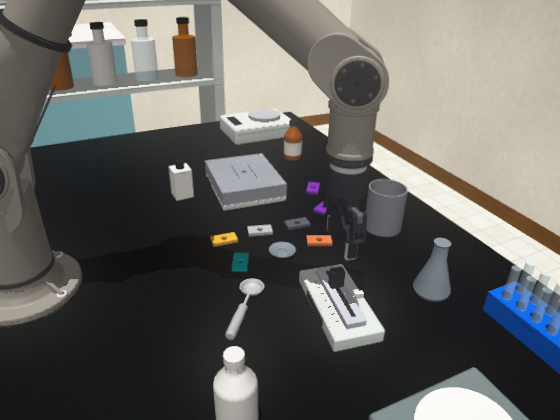

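The side view shows the open fingers straddling the slide's line, with tips near (350,255) and (333,225) and the TCP projected at (340,248). I'll lower, grip the slide and pull it to the off stop.

```bash
python3 -m handwheel '[0,0.3,-2,0,0,0,1, 0,0.3,-4,0,0,0,1, 0,0.3,-6,0,0,0,1, 0,0.3,-7.4,0,0,0,1, 0,0.3,-7.4,0,0,0,1]'
python3 -m handwheel '[0,0,0,0,0,0,0, 0,0,0,0,0,0,0, 0,0,0,0,0,0,0, 0,0,0,0,0,0,0, 0,0,0,0,0,0,0, 0,0,0,0,0,0,0]' 25
python3 -m handwheel '[-0.2,-1,0,0,0,0,0, -0.35,-2,0,0,0,0,0, -0.5,-3,0,0,0,0,0, -0.7,-4,0,0,0,0,0, -0.87,-5,0,0,0,0,0, -1.05,-6,0,0,0,0,0, -1.2,-7,0,0,0,0,0, -1.2,-7,0,0,0,0,0]'
```

```text
t: 3.2
eef_pos: [0.577, -0.3012, 0.0558]
tool_rot: [0.001, 0.091, 0.996, -0.003]
contact_force: [-0.7, 0.6, -0.9]
gripper_width: 1.0
t: 3.7
eef_pos: [0.5774, -0.3016, 0.0568]
tool_rot: [0.001, 0.091, 0.996, -0.003]
contact_force: [-0.5, -0.1, 3.8]
gripper_width: 0.228
t: 4.37
eef_pos: [0.5649, -0.3754, 0.0569]
tool_rot: [0.002, 0.093, 0.996, -0.005]
contact_force: [1.9, -2.3, -1.9]
gripper_width: 0.231
```

```bash
python3 -m handwheel '[-0.05,-0.3,0,0,0,0,0, -0.1,-0.6,0,0,0,0,0, -0.15,-0.8,0,0,0,0,0, -0.15,-0.8,0,0,0,0,0]'
python3 -m handwheel '[-0.03,-0.2,0,0,0,0,0, -0.07,-0.4,0,0,0,0,0, -0.07,-0.4,0,0,0,0,0]'
python3 -m handwheel '[-0.03,-0.2,0,0,0,0,0, -0.07,-0.4,0,0,0,0,0, -0.07,-0.4,0,0,0,0,0]'
```

```text
t: 4.7
eef_pos: [0.5635, -0.3837, 0.0569]
tool_rot: [0.002, 0.092, 0.996, -0.005]
contact_force: [1.9, -0.3, -1.3]
gripper_width: 0.229
t: 4.95
eef_pos: [0.5635, -0.3846, 0.0568]
tool_rot: [0.002, 0.092, 0.996, -0.003]
contact_force: [1.2, 6.7, 4.6]
gripper_width: 0.229
t: 5.2
eef_pos: [0.5634, -0.3847, 0.0568]
tool_rot: [0.001, 0.091, 0.996, 0.0]
contact_force: [0.3, 10.5, 6.6]
gripper_width: 0.231
```

The slide met its stop with force building (10.5 N). Its travel agrees with the control unit's measured centre. Now I'll release it and go to the orange plate.

```bash
python3 -m handwheel '[0,0,0,0,0,0,1, 0,0,0,0,0,0,1, 0,0,0,0,0,0,1, 0,0,0,0,0,0,1, 0,0,4,0,0,0,1, 0,0,8,0,0,0,1, 0,0,10,0,0,0,1, 0,0,10,0,0,0,1]'
python3 -m handwheel '[1.2,4,0,0,0,-4,1, 2.4,8,0,0,0,-8,1, 3.6,12,0,0,0,-11,1, 4.8,16,0,0,0,-13,1, 6,20,0,0,0,-13.2,1, 7.2,24,0,0,0,-13.2,1, 8.4,27,0,0,0,-13.2,1, 9.2,28.4,0,0,0,-13.2,1]'
python3 - <<'E'
from h import *
for p in plates(snap('top','top2')): print(*p)
E
```

```text
t: 5.87
eef_pos: [0.5657, -0.3878, 0.1629]
tool_rot: [0.005, 0.091, 0.996, -0.002]
contact_force: [0.3, -0.4, -0.1]
gripper_width: 1.003
t: 6.53
eef_pos: [0.6587, -0.0974, 0.162]
tool_rot: [0.004, 0.202, 0.979, -0.002]
contact_force: [1.4, 0.4, -0.1]
gripper_width: 0.999
grey [641.8  -8.9] [641.8  -9. ] [59.  30.7] -6.0
purple [747.3  34.9] [747.6  35.1] [62.5 36.4] 28.5
purple [775.1 148.9] [775.1 148.9] [61.9 35.5] 55.3
```

```bash
python3 -m handwheel '[-0.26,-0.28,-4,0,0,0,1, -0.26,-0.28,-8,0,0,0,1, -0.26,-0.28,-12,0,0,0,1, -0.26,-0.28,-15,0,0,0,1, -0.26,-0.28,-15.9,0,0,0,1, -0.26,-0.28,-15.9,0,0,0,1]'
python3 -m handwheel '[0,0,0,0,0,0,0, 0,0,0,0,0,0,0, 0,0,0,0,0,0,0, 0,0,0,0,0,0,0, 0,0,0,0,0,0,0, 0,0,0,0,0,0,0]' 40
```

```text
t: 7.08
eef_pos: [0.6549, -0.1, -0.0001]
tool_rot: [0.002, 0.202, 0.979, -0.002]
contact_force: [-0.4, -0.4, -0.2]
gripper_width: 1.002
t: 7.58
eef_pos: [0.6563, -0.1002, 0.002]
tool_rot: [0.004, 0.202, 0.979, -0.002]
contact_force: [-0.3, 0.2, 6.1]
gripper_width: 0.379
```

```bash
python3 -m handwheel '[0,0,3,0,0,0,0, 0,1,7,0,0,-5,0, -0.5,4,10,0,0,-12,0, -1.3,8,12,0,0,-19,0, -2.1,12,12,0,0,-26,0, -2.9,16,12,0,0,-33,0, -3.7,20,12,0,0,-40,0, -4.5,24,12,0,0,-47,0]'
python3 -m handwheel '[-0.8,4,0,0,0,-7,0, -1.6,7,0,0,0,-14,0, -2.4,8,0,0,0,-21,0, -2.4,8.3,0,0,0,-24.7,0, -2.4,8.3,0,0,0,-24.7,0]'
```

```text
t: 8.25
eef_pos: [0.611, 0.1413, 0.1232]
tool_rot: [0.003, 0.578, 0.816, -0.002]
contact_force: [1.4, -0.2, -1.5]
gripper_width: 0.378
t: 8.67
eef_pos: [0.5862, 0.2271, 0.1236]
tool_rot: [0.002, 0.738, 0.674, -0.002]
contact_force: [0.3, -0.2, -0.1]
gripper_width: 0.379
```

```bash
python3 -m handwheel '[0.1,-0.45,-3,0,0,0.2,0, 0.1,-0.45,-5,0,0,0.2,0, 0.1,-0.45,-5.4,0,0,0.2,0, 0.1,-0.45,-5.4,0,0,0.2,0, 0.1,-0.45,-5.4,0,0,0.2,0]'
python3 - <<'E'
from h import *
for i in range(2):
    for p in plates(snap('top','top3'),z=.076): print(*p)
print(get_obs()['eef_pos'])
E
```

```text
t: 9.08
eef_pos: [0.5881, 0.222, 0.0706]
tool_rot: [0.002, 0.737, 0.675, -0.002]
contact_force: [0.6, -1.3, -0.6]
gripper_width: 0.382
grey [630.5 -10.1] [630.2 -10. ] [58.3 33.8] -5.8
silver [536.3  -2.2] [535.8  -2.4] [57.1 32.3] -14.6
yellow [446.   -4.1] [446.   -4.2] [58.7 34.2] -4.5
teal [449.8 -99.8] [449.3 -99.8] [58.5 33.1] 64.5
purple [729.2  31.3] [729.5  31.5] [58.9 34.1] 28.8
purple [755.4 138.7] [755.4 138.8] [58.3 33.4] 55.3
grey [630.6 -10.3] [630.1 -10.1] [58.5 33.6] -5.6
silver [536.1  -2.1] [535.8  -2.4] [56.9 32.9] -16.1
yellow [446.   -4.1] [446.   -4.2] [58.7 34.2] -4.5
teal [449.3 -99.6] [449.3 -99.8] [58.5 34. ] 64.5
purple [729.2  31.3] [729.5  31.4] [58.9 34.1] 28.8
purple [755.4 138.7] [755.4 138.8] [58.3 33.4] 55.3
[0.5884291  0.22250017 0.07117687]
```

```bash
python3 -m handwheel '[-0.07,0,-0.3,0,0,0,0, -0.07,0,-0.6,0,0,0,0, -0.07,0,-0.8,0,0,0,0, -0.07,0,-0.8,0,0,0,0, -0.07,0,-0.8,0,0,0,0]'
python3 -m handwheel '[0,0,0,0,0,0,0.7, 0,0,0,0,0,0,1, 0,0,0,0,0,0,1, 0,0,0,0,0,0,1]'
python3 -m handwheel '[0,0,4,0,0,5,1, 0,0,8,0,0,10,1, -3,-3,8,0,0,17,1, -6,-6,8,0,0,24,1, -9,-9,8,0,0,31,1, -11,-12,8,0,0,38,1, -12,-15,8,0,0,45,1, -13,-19,8,0,0,52,1]'
python3 - <<'E'
from h import *
im=snap('top','top4')
for p in plates(im,z=.068,cols=['orange']): print(*p)
for p in plates(im): print(*p)
print(get_obs()['eef_pos'])
E
```

```text
t: 9.6
eef_pos: [0.5876, 0.2225, 0.0631]
tool_rot: [0.002, 0.737, 0.676, -0.001]
contact_force: [-0.2, -0.2, -0.5]
gripper_width: 0.382
t: 9.93
eef_pos: [0.5877, 0.2225, 0.0632]
tool_rot: [0.002, 0.737, 0.676, -0.001]
contact_force: [0.2, -0.0, -0.7]
gripper_width: 0.929
t: 10.6
eef_pos: [0.4566, 0.0331, 0.1435]
tool_rot: [0.002, 0.362, 0.932, 0.001]
contact_force: [1.9, -0.2, 0.1]
gripper_width: 1.001
orange [587.8 221.1] [588.3 223.5] [59.9 32.9] 84.9
grey [642.4  -9.1] [642.1  -9.1] [62.5 35.9] -5.8
orange [596.  234.5] [596.4 237. ] [63.2 34.7] 84.9
silver [542.7  -0.8] [542.   -1.4] [59.7 34.2] -15.4
teal [ 450.  -104.2] [ 450.1 -104.4] [62.2 36.1] 64.5
purple [747.3  34.8] [747.6  35. ] [62.5 36.2] 28.8
purple [775.1 148.9] [775.  148.9] [61.9 35.5] 55.3
[0.45411519 0.02310579 0.14341151]
```

```bash
python3 -m handwheel '[-0.8,-2.6,0,0,0,7,1, -0.8,-2.6,0,0,0,14,1, -0.8,-2.6,0,0,0,21,1, -0.8,-2.6,0,0,0,28,1, -0.8,-2.6,-2,0,0,35,1, -0.8,-2.6,-4,0,0,37.8,1, -0.8,-2.6,-8,0,0,37.8,1, -0.8,-2.6,-8,0,0,37.8,1]'
```

```text
t: 11.32
eef_pos: [0.4422, -0.0033, 0.0583]
tool_rot: [-0.003, 0.041, 0.999, -0.002]
contact_force: [-1.0, -0.2, -0.1]
gripper_width: 1.001
```

```bash
python3 -m handwheel '[0.4,0,-3,0,0,0,1, 0.4,0,-5,0,0,0,1, 0.4,0,-5.6,0,0,0,1, 0.4,0,-5.6,0,0,0,1]'
python3 -m handwheel '[0,0,0,0,0,0,0, 0,0,0,0,0,0,0, 0,0,0,0,0,0,0, 0,0,0,0,0,0,0, 0,0,0,0,0,0,0, 0,0,0,0,0,0,0]' 40
```

```text
t: 11.65
eef_pos: [0.4458, -0.0035, 0.0024]
tool_rot: [-0.003, 0.041, 0.999, -0.002]
contact_force: [-0.0, 0.6, 1.1]
gripper_width: 0.997
t: 12.15
eef_pos: [0.4465, -0.0033, 0.0036]
tool_rot: [-0.003, 0.041, 0.999, -0.002]
contact_force: [-1.8, -0.3, 12.4]
gripper_width: 0.378
```

```bash
python3 -m handwheel '[0,0,3,0,0,-3,0, 1,1,7,0,0,-10,0, 3,4,11,0,0,-17,0, 5,8,13,0,0,-24,0, 7,11,13,0,0,-31,0, 9,14,13,0,0,-38,0, 11,17,13,0,0,-45,0, 13,20,13,0,0,-52,0]'
python3 -m handwheel '[2,2,0,0,0,-7,0, 2,2.5,0,0,0,-14,0, 2,2.5,0,0,0,-21,0, 2,2.5,0,0,0,-28,0, 2,2.5,0,0,0,-35,0, 2,2.5,0,0,0,-38,0, 2,2.5,0,0,0,-38,0]'
```

```text
t: 12.82
eef_pos: [0.5774, 0.2001, 0.1346]
tool_rot: [-0.003, 0.477, 0.879, 0.001]
contact_force: [0.1, -0.4, -1.5]
gripper_width: 0.375
t: 13.4
eef_pos: [0.597, 0.2254, 0.1345]
tool_rot: [-0.003, 0.737, 0.675, 0.001]
contact_force: [0.5, 0.1, -0.8]
gripper_width: 0.372
```

```bash
python3 -m handwheel '[-0.93,-0.3,-2,0,0,0,0, -0.93,-0.3,-4,0,0,0,0, -0.93,-0.3,-5.5,0,0,0,0, -0.93,-0.3,-5.8,0,0,0,0, -0.93,-0.3,-5.8,0,0,0,0, -0.93,-0.3,-5.8,0,0,0,0]'
```

```text
t: 13.9
eef_pos: [0.5883, 0.2223, 0.0771]
tool_rot: [-0.003, 0.737, 0.675, 0.001]
contact_force: [-0.2, -0.9, -0.9]
gripper_width: 0.38
```

```bash
python3 -m handwheel '[-0.05,0,-0.2,0,0,0,0, -0.06,0,-0.4,0,0,0,0, -0.06,0,-0.45,0,0,0,0, -0.06,0,-0.45,0,0,0,0]'
python3 -m handwheel '[0,0,0,0,0,0,0.7, 0,0,0,0,0,0,1, 0,0,0,0,0,0,1, 0,0,0,0,0,0,1]'
python3 -m handwheel '[0,0,4,0,0,5,1, 0,0,8,0,0,10,1, 0,-3,8,0,0,17,1, 0,-7,8,0,0,24,1, -1,-11,8,0,0,31,1, -2,-15,8,0,0,38,1, -3,-19,8,0,0,45,1, -4,-22,8,0,0,52,1]'
python3 - <<'E'
from h import *
im=snap('top','top5')
for p in plates(im,z=.076,cols=['yellow']): print(*p)
for p in plates(im): print(*p)
print(get_obs()['eef_pos'])
E
```

```text
t: 14.23
eef_pos: [0.5878, 0.2224, 0.0729]
tool_rot: [-0.003, 0.737, 0.676, 0.002]
contact_force: [0.0, -0.2, -1.0]
gripper_width: 0.377
t: 14.57
eef_pos: [0.5879, 0.2224, 0.073]
tool_rot: [-0.003, 0.737, 0.676, 0.002]
contact_force: [0.5, 0.3, 1.2]
gripper_width: 0.924
t: 15.23
eef_pos: [0.547, -0.0015, 0.1534]
tool_rot: [-0.003, 0.365, 0.931, 0.0]
contact_force: [0.5, -0.5, -0.2]
gripper_width: 1.002
yellow [587.7 221. ] [588.5 222.2] [59.8 33.9] 84.6
yellow [597.  236.3] [597.8 237.6] [63.5 36. ] 84.6
teal [ 450.5 -104.4] [ 450.  -104.4] [62.2 35.1] 64.5
purple [747.3  34.8] [747.7  34.9] [62.5 36.2] 28.8
purple [775.1 149. ] [775.1 149. ] [61.8 35.5] 55.3
[ 0.54465788 -0.00840025  0.15372552]
```

```bash
python3 -m handwheel '[-0.3,0.7,0,0,0,7,1, -0.3,0.7,-3,0,0,14,1, -0.3,0.7,-6,0,0,21,1, -0.3,0.7,-8,0,0,27,1, -0.3,0.7,-9,0,0,27,1, -0.3,0.7,-9,0,0,27,1]'
```

```text
t: 15.78
eef_pos: [0.5403, -0.0015, 0.0619]
tool_rot: [-0.004, 0.139, 0.99, -0.002]
contact_force: [0.1, -0.7, -0.3]
gripper_width: 1.003
```

```bash
python3 -m handwheel '[0.15,0.05,-3,0,0,0.8,1, 0.15,0.05,-5,0,0,0.8,1, 0.15,0.05,-5.6,0,0,0.8,1, 0.15,0.05,-5.6,0,0,0.8,1]'
python3 -m handwheel '[0,0,0,0,0,0,0, 0,0,0,0,0,0,0, 0,0,0,0,0,0,0, 0,0,0,0,0,0,0, 0,0,0,0,0,0,0, 0,0,0,0,0,0,0]' 40
python3 -m handwheel '[0,0,3,0,0,-3,0, 0,1,7,0,0,-10,0, 0.5,4,11,0,0,-17,0, 1,8,13,0,0,-24,0, 2,12,13,0,0,-31,0, 3,16,13,0,0,-38,0, 4,19,13,0,0,-45,0, 4.5,21,13,0,0,-52,0]'
```

```text
t: 16.12
eef_pos: [0.5415, -0.0011, 0.0057]
tool_rot: [-0.005, 0.133, 0.991, -0.003]
contact_force: [0.1, -0.4, 1.5]
gripper_width: 1.002
t: 16.62
eef_pos: [0.5423, -0.0008, 0.0069]
tool_rot: [-0.004, 0.133, 0.991, -0.002]
contact_force: [-1.4, -0.1, 8.5]
gripper_width: 0.352
t: 17.28
eef_pos: [0.5879, 0.2163, 0.1376]
tool_rot: [-0.005, 0.554, 0.832, 0.002]
contact_force: [0.2, 0.7, 0.8]
gripper_width: 0.001
```

The gripper closed fully, so the silver plate slipped out (gripped too high). I'll look for it.

```bash
python3 - <<'E'
from h import *
im=snap('top','top6')
for z in (.008,.068,.076):
  for p in plates(im,z=z,cols=['silver','yellow','grey','orange']): print(z,*p)
s=snap('side','side6');o=np.vstack([cv2.resize(im[110:310,100:350],(600,480))[:300,:],cv2.resize(s[140:290,150:350],(400,300))[:, :400].repeat(1,0) if False else cv2.resize(s[140:290,150:450],(600,300))])
o=np.vstack([cv2.resize(im[110:310,100:400],(450,300)),cv2.resize(s[140:290,150:375],(450,300))])
cv2.imwrite('pics/z6.png',o[...,::-1])
E
```

```text
0.008 grey [642.4  -9.3] [642.1  -9. ] [61.8 35.8] -5.4
0.008 silver [522.5 -33.9] [521.8 -34.3] [60.8 34.5] -19.3
0.068 grey [631.8 -10.1] [631.6  -9.9] [58.6 33.9] -5.4
0.068 silver [518.1 -33.5] [517.5 -33.8] [57.7 32.7] -19.3
0.076 grey [630.4 -10.3] [630.2 -10. ] [58.2 33.7] -5.4
0.076 silver [517.5 -33.5] [516.9 -33.8] [57.2 32.4] -19.3
```

View pics/z6.png

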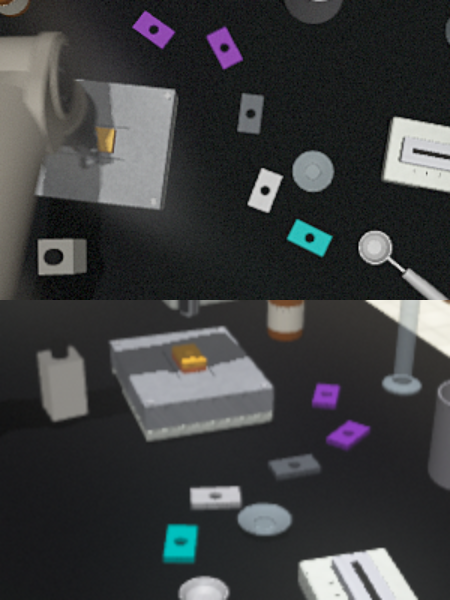

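Silver lies flat at (522,-34) mm, top-crop pixel (265,190), next to the dish and clear of it. The stack is undisturbed. I'll regrip it lower.

```bash
python3 -m handwheel '[-0.5,-4,0,0,0,7,1, -1,-8,0,0,0,14,1, -2,-12,0,0,0,21,1, -3,-16,0,0,0,28,1, -4,-20,0,0,0,35,1, -5.5,-23,-2,0,0,42,1, -6.6,-25,-4,0,0,48,1, -6.6,-25,-6,0,0,48,1]'
```

```text
t: 18.05
eef_pos: [0.5179, -0.0414, 0.077]
tool_rot: [-0.005, 0.167, 0.986, -0.002]
contact_force: [-0.1, 1.0, 0.8]
gripper_width: 1.0
```

```bash
python3 - <<'E'
from h import *
o=get_obs();print(o['eef_pos'],o['tool_rot'],o['gripper_width'],o['t']);im=snap('top')
for p in plates(im,cols=['silver','grey','teal']): print(*p)
E
```

```text
[ 0.51793979 -0.04136092  0.07703268] [-0.00474056  0.16664216  0.9860035  -0.0022389 ] 0.9999703496337378 18.05
teal [ 446.9 -111.9] [ 449.5 -105.2] [45.5 35.1] 64.5
```

```bash
python3 -m handwheel '[0.4,0.7,-3,0,0,0,1, 0.4,0.7,-6,0,0,0,1, 0.4,0.7,-7.4,0,0,0,1, 0.4,0.7,-7.5,0,0,0,1, 0.4,0.7,-7.5,0,0,0,1]'
python3 -m handwheel '[0,0,0,0,0,0,0, 0,0,0,0,0,0,0, 0,0,0,0,0,0,0, 0,0,0,0,0,0,0, 0,0,0,0,0,0,0, 0,0,0,0,0,0,0]' 50
python3 -m handwheel '[0,0,1,0,0,0,0, 0,0,3,0,0,0,0, 0,0,5,0,0,0,0, 0,0,5,0,0,0,0]'
```

```text
t: 18.52
eef_pos: [0.5207, -0.0316, -0.0013]
tool_rot: [-0.008, 0.167, 0.986, -0.003]
contact_force: [-0.1, -0.1, -0.0]
gripper_width: 1.002
t: 19.02
eef_pos: [0.5214, -0.0315, -0.0001]
tool_rot: [-0.007, 0.167, 0.986, -0.002]
contact_force: [-1.3, 0.4, 9.7]
gripper_width: 0.382
t: 19.35
eef_pos: [0.5237, -0.0318, 0.0534]
tool_rot: [-0.004, 0.168, 0.986, -0.001]
contact_force: [0.6, -0.5, -0.1]
gripper_width: 0.382
```

```bash
python3 -m handwheel '[0,1,3,0,0,-7,0, 0.5,5,6,0,0,-14,0, 1,9,9,0,0,-21,0, 2,13,9,0,0,-28,0, 3,17,9,0,0,-35,0, 4,20,9,0,0,-42,0, 5,23,9,0,0,-49,0, 6,25,9,0,0,-56,0]'
python3 -m handwheel '[0.3,0.4,0,0,0,-7,0, 0.3,0.4,0,0,0,-14,0, 0.3,0.4,0,0,0,-20,0, 0.3,0.4,0,0,0,-20,0, 0.3,0.4,0,0,0,-20,0]'
```

```text
t: 20.02
eef_pos: [0.5833, 0.2246, 0.1433]
tool_rot: [-0.005, 0.611, 0.792, 0.002]
contact_force: [-0.4, 0.0, -1.3]
gripper_width: 0.378
t: 20.43
eef_pos: [0.5859, 0.2286, 0.1431]
tool_rot: [-0.005, 0.738, 0.675, 0.002]
contact_force: [-0.2, -0.1, 0.3]
gripper_width: 0.381
```

```bash
python3 -m handwheel '[0.2,-0.5,-2,0,0,0,0, 0.2,-0.5,-4,0,0,0,0, 0.2,-0.5,-5.5,0,0,0,0, 0.2,-0.5,-5.9,0,0,0,0, 0.2,-0.5,-5.9,0,0,0,0, 0.2,-0.5,-5.9,0,0,0,0]'
```

```text
t: 20.93
eef_pos: [0.5882, 0.2235, 0.0845]
tool_rot: [-0.005, 0.738, 0.675, 0.002]
contact_force: [-0.0, -0.5, -0.5]
gripper_width: 0.378
```

```bash
python3 -m handwheel '[-0.05,0,-0.3,0,0,0,0, -0.06,0,-0.5,0,0,0,0, -0.06,0,-0.7,0,0,0,0, -0.06,0,-0.7,0,0,0,0]'
python3 -m handwheel '[0,0,-0.1,0,0,0,0, 0,0,-0.1,0,0,0,0]'
python3 -m handwheel '[0,0,0,0,0,0,0.7, 0,0,0,0,0,0,1, 0,0,0,0,0,0,1, 0,0,0,0,0,0,1]'
python3 -m handwheel '[0,0,4,0,0,5,1, 0,0,8,0,0,10,1, 0.5,-4,8,0,0,17,1, 1.5,-8,8,0,0,24,1, 2.5,-12,8,0,0,31,1, 3.5,-16,8,0,0,38,1, 4.5,-20,8,0,0,45,1, 5.2,-23,8,0,0,52,1]'
python3 - <<'E'
from h import *
im=snap('top','top7')
for p in plates(im,z=.084,cols=['silver']): print(*p)
for p in plates(im): print(*p)
print(get_obs()['eef_pos'])
E
```

```text
t: 21.27
eef_pos: [0.5875, 0.2237, 0.0775]
tool_rot: [-0.005, 0.737, 0.675, 0.002]
contact_force: [-0.0, 0.3, -0.7]
gripper_width: 0.378
t: 21.43
eef_pos: [0.5875, 0.2237, 0.0765]
tool_rot: [-0.005, 0.737, 0.675, 0.002]
contact_force: [0.5, 0.2, -0.0]
gripper_width: 0.382
t: 21.77
eef_pos: [0.5876, 0.2238, 0.0766]
tool_rot: [-0.005, 0.737, 0.675, 0.002]
contact_force: [-0.4, -1.1, 0.5]
gripper_width: 0.921
t: 22.43
eef_pos: [0.64, -0.0108, 0.1572]
tool_rot: [-0.005, 0.365, 0.931, -0.0]
contact_force: [0.8, -1.0, -0.6]
gripper_width: 0.997
teal [ 450.5 -104.4] [ 450.  -104.4] [62.2 35.1] 64.5
purple [775.1 149. ] [775.1 149. ] [61.8 35.5] 55.3
[ 0.64052346 -0.01902178  0.15798933]
```

```bash
python3 -m handwheel '[0.15,1,0,0,0,7,1, 0.15,1,-2,0,0,14,1, 0.15,1,-5,0,0,21,1, 0.15,1,-7,0,0,28,1, 0.15,1,-9,0,0,35,1, 0.15,1,-9.5,0,0,37.2,1, 0.15,1,-9.5,0,0,37.2,1]'
```

```text
t: 23.07
eef_pos: [0.6405, -0.0089, 0.061]
tool_rot: [-0.004, 0.049, 0.999, -0.003]
contact_force: [0.1, 0.2, -0.5]
gripper_width: 1.003
```

```bash
python3 -m handwheel '[0.1,0,-3,0,0,0,1, 0.1,0,-5,0,0,0,1, 0.1,0,-6,0,0,0,1, 0.1,0,-6,0,0,0,1]'
python3 -m handwheel '[0,0,0,0,0,0,0, 0,0,0,0,0,0,0, 0,0,0,0,0,0,0, 0,0,0,0,0,0,0, 0,0,0,0,0,0,0, 0,0,0,0,0,0,0]' 50
python3 -m handwheel '[0,0,1,0,0,0,0, 0,0,3,0,0,0,0, 0,0,5,0,0,0,0, 0,0,5,0,0,0,0]'
```

```text
t: 23.4
eef_pos: [0.6402, -0.0088, -0.0006]
tool_rot: [-0.005, 0.049, 0.999, -0.003]
contact_force: [-0.7, 0.3, -0.9]
gripper_width: 1.002
t: 23.9
eef_pos: [0.6412, -0.0088, 0.0008]
tool_rot: [-0.004, 0.049, 0.999, -0.003]
contact_force: [-0.9, 0.0, 5.1]
gripper_width: 0.376
t: 24.23
eef_pos: [0.6441, -0.0092, 0.0555]
tool_rot: [-0.001, 0.05, 0.999, -0.003]
contact_force: [0.7, 0.1, -0.6]
gripper_width: 0.38
```

```bash
python3 -m handwheel '[0,1,3,0,0,-7,0, -0.5,4,6,0,0,-14,0, -1,7,9,0,0,-21,0, -2,10,9.5,0,0,-28,0, -3,13,9.5,0,0,-35,0, -4,16,9.5,0,0,-42,0, -5,19,9.5,0,0,-49,0, -5.6,22,9.5,0,0,-56,0]'
python3 -m handwheel '[0,0.8,0,0,0,-7,0, 0,0.8,0,0,0,-14,0, 0,0.8,0,0,0,-21,0, 0,0.8,0,0,0,-28,0, 0,0.8,0,0,0,-33.3,0, 0,0.8,0,0,0,-33.3,0]'
```

```text
t: 24.9
eef_pos: [0.5866, 0.2124, 0.1508]
tool_rot: [-0.003, 0.515, 0.857, -0.002]
contact_force: [0.5, 0.7, -1.8]
gripper_width: 0.375
t: 25.4
eef_pos: [0.5862, 0.2207, 0.1506]
tool_rot: [-0.003, 0.74, 0.672, -0.001]
contact_force: [-0.5, -0.6, -0.5]
gripper_width: 0.38
```

```bash
python3 -m handwheel '[0.15,0.26,-2,0,0,0.4,0, 0.15,0.26,-4,0,0,0.4,0, 0.15,0.26,-5.5,0,0,0.4,0, 0.15,0.26,-5.8,0,0,0.4,0, 0.15,0.26,-5.8,0,0,0.4,0]'
```

```text
t: 25.82
eef_pos: [0.587, 0.2228, 0.0917]
tool_rot: [-0.003, 0.738, 0.675, -0.002]
contact_force: [1.2, 0.0, 0.7]
gripper_width: 0.379
```

Meanwhile, the arm's current position should leave the teal plate visible; I'll check it after release.

```bash
python3 -m handwheel '[0.05,0.05,-0.3,0,0,0,0, 0.05,0.05,-0.5,0,0,0,0, 0.05,0.05,-0.65,0,0,0,0, 0.05,0.05,-0.65,0,0,0,0]'
python3 -m handwheel '[0,0,0,0,0,0,0.7, 0,0,0,0,0,0,1, 0,0,0,0,0,0,1, 0,0,0,0,0,0,1]'
python3 -m handwheel '[0,0,4,0,0,0,1, 0,0,7,0,0,0,1, -2,-4,7,0,0,0,1, -4,-8,7,0,0,0,1, -6,-12,7,0,0,0,1, -8,-16,7,0,0,0,1, -9.5,-19,7,0,0,0,1, -11,-22,7,0,0,0,1]'
python3 - <<'E'
from h import *
im=snap('top','top8');s=snap('side','side8')
for p in plates(im): print(*p)
print(get_obs()['eef_pos'])
o=np.vstack([cv2.resize(im[165:245,110:220],None,fx=5,fy=5,interpolation=3)[:300],cv2.resize(s[140:210,195:305],None,fx=5,fy=5,interpolation=3)[:300]])
cv2.imwrite('pics/z8.png',o[...,::-1])
E
```

```text
t: 26.15
eef_pos: [0.5876, 0.2234, 0.0854]
tool_rot: [-0.003, 0.738, 0.675, -0.002]
contact_force: [-0.0, -0.5, -0.7]
gripper_width: 0.38
t: 26.48
eef_pos: [0.5878, 0.2235, 0.0857]
tool_rot: [-0.003, 0.738, 0.675, -0.002]
contact_force: [1.5, 0.6, -0.1]
gripper_width: 0.923
t: 27.15
eef_pos: [0.4763, 0.0013, 0.1558]
tool_rot: [-0.003, 0.738, 0.675, -0.002]
contact_force: [0.0, -0.0, -0.2]
gripper_width: 1.0
grey [600.7 239.2] [601.4 242.5] [65.8 38.6] 84.9
teal [ 450.  -104.2] [ 450.  -104.4] [62.2 36.1] 64.5
purple [747.3  34.8] [747.7  34.9] [62.5 36.2] 28.8
purple [775.1 149. ] [775.1 149. ] [61.8 35.5] 55.3
[ 0.47441932 -0.00226808  0.15594262]
```

View pics/z8.png

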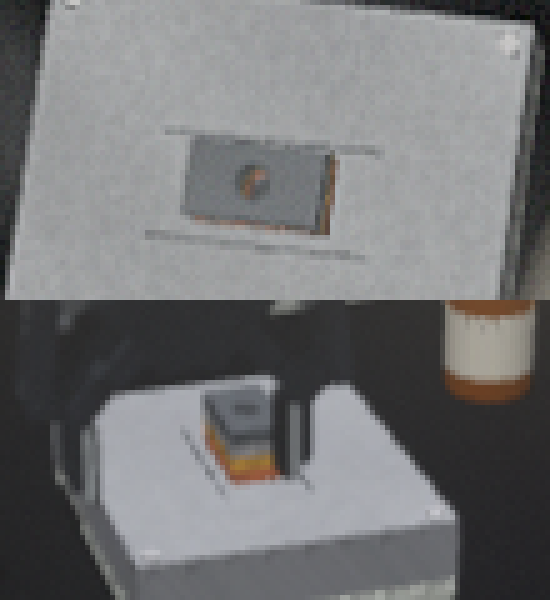

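The four plates look neatly stacked in both views, with the stack centred at about (260,182) in the top crop. Teal is next.

```bash
python3 - <<'E'
from h import *
print(plates(np.load('top8.npy'),z=.092,cols=['grey']))
E
python3 -m handwheel '[-1,-4,-2,0,0,-7,1, -2,-8,-4,0,0,-14,1, -2.4,-10.2,-7,0,0,-20.3,1, -2.4,-10.2,-9.5,0,0,-20.3,1, -2.4,-10.2,-9.5,0,0,-20.3,1]'
```

```text
[('grey', array([589. , 220.1]), array([589.6, 223.2]), array([61.1, 35.8]), 84.9)]
t: 27.67
eef_pos: [0.4471, -0.106, 0.0576]
tool_rot: [-0.006, 0.849, 0.529, -0.004]
contact_force: [-0.8, 0.7, 0.8]
gripper_width: 1.0
```

```bash
python3 -m handwheel '[0.25,0.15,-3,0,0,0.7,1, 0.25,0.15,-5,0,0,0.7,1, 0.25,0.15,-5.7,0,0,0.7,1, 0.25,0.15,-5.7,0,0,0.7,1]'
python3 -m handwheel '[0,0,0,0,0,0,0, 0,0,0,0,0,0,0, 0,0,0,0,0,0,0, 0,0,0,0,0,0,0, 0,0,0,0,0,0,0, 0,0,0,0,0,0,0]' 50
python3 -m handwheel '[0,0,1,0,0,0,0, 0,0,3,0,0,0,0, 0,0,5,0,0,0,0, 0,0,5,0,0,0,0]'
```

```text
t: 28.0
eef_pos: [0.4498, -0.1035, 0.0003]
tool_rot: [-0.006, 0.845, 0.535, -0.005]
contact_force: [-1.0, -0.1, 1.7]
gripper_width: 0.999
t: 28.5
eef_pos: [0.4505, -0.1034, 0.0014]
tool_rot: [-0.006, 0.845, 0.535, -0.004]
contact_force: [-0.9, 1.9, 11.6]
gripper_width: 0.379
t: 28.83
eef_pos: [0.4521, -0.1038, 0.0541]
tool_rot: [-0.005, 0.845, 0.535, -0.002]
contact_force: [0.6, -1.6, -0.4]
gripper_width: 0.375
```

```bash
python3 -m handwheel '[0.5,1,3.5,0,0,3,0, 1.5,4,6,0,0,6,0, 3,7.5,8,0,0,9,0, 4.5,11,10,0,0,12,0, 6,14.5,10.5,0,0,15,0, 7.5,18,10.5,0,0,18,0, 9,21.5,10.5,0,0,20.3,0, 10.5,25,10.5,0,0,20.3,0]'
python3 -m handwheel '[1.5,3.5,0,0,0,0,0, 2.7,6.5,0,0,0,0,0, 2.7,7.2,0,0,0,0,0, 2.7,7.2,0,0,0,0,0]'
```

```text
t: 29.5
eef_pos: [0.5573, 0.1486, 0.1591]
tool_rot: [-0.005, 0.737, 0.676, -0.003]
contact_force: [1.5, -0.6, -0.3]
gripper_width: 0.383
t: 29.83
eef_pos: [0.5839, 0.2243, 0.158]
tool_rot: [-0.006, 0.735, 0.678, -0.003]
contact_force: [-0.7, -0.3, -1.6]
gripper_width: 0.38
```

```bash
python3 -m handwheel '[0.35,-0.1,-2,0,0,-0.4,0, 0.35,-0.1,-4,0,0,-0.4,0, 0.35,-0.1,-5.5,0,0,-0.4,0, 0.35,-0.1,-5.7,0,0,-0.4,0, 0.35,-0.1,-5.7,0,0,-0.4,0]'
```

```text
t: 30.25
eef_pos: [0.5865, 0.2218, 0.1002]
tool_rot: [-0.006, 0.738, 0.675, -0.004]
contact_force: [0.1, 0.1, -0.7]
gripper_width: 0.376
```

```bash
python3 -m handwheel '[0.1,0.15,-0.3,0,0,0,0, 0.1,0.15,-0.5,0,0,0,0, 0.1,0.15,-0.6,0,0,0,0, 0.1,0.15,-0.6,0,0,0,0]'
python3 -m handwheel '[0,0,0,0,0,0,0.7, 0,0,0,0,0,0,1, 0,0,0,0,0,0,1, 0,0,0,0,0,0,1]'
python3 -m handwheel '[0,0,4,0,0,0,1, 0,0,7,0,0,0,1, -3,-0.5,8,0,0,0,1, -7,0,8,0,0,0,1, -11,1,8,0,0,0,1, -14,2,8,0,0,0,1, -16,3,8,0,0,0,1, -17.3,4,8,0,0,0,1]'
python3 - <<'E'
from h import *
im=snap('top','top9');s=snap('side','side9')
print(plates(im,z=.1,cols=['teal'])); print(get_obs()['eef_pos'])
o=np.vstack([cv2.resize(im[165:245,110:220],None,fx=5,fy=5,interpolation=3)[:300],cv2.resize(s[140:210,195:305],None,fx=5,fy=5,interpolation=3)[:300]])
cv2.imwrite('pics/z9.png',o[...,::-1])
E
```

```text
t: 30.58
eef_pos: [0.5877, 0.2234, 0.0946]
tool_rot: [-0.006, 0.738, 0.675, -0.004]
contact_force: [-0.7, 0.4, -0.8]
gripper_width: 0.374
t: 30.92
eef_pos: [0.5878, 0.2234, 0.0948]
tool_rot: [-0.006, 0.738, 0.675, -0.003]
contact_force: [-0.3, -0.0, 0.3]
gripper_width: 0.922
t: 31.58
eef_pos: [0.412, 0.2638, 0.1746]
tool_rot: [-0.007, 0.737, 0.675, -0.004]
contact_force: [0.2, 0.1, -0.2]
gripper_width: 1.004
[('teal', array([587.8, 221.7]), array([588.4, 222.7]), array([59.3, 33.8]), 85.5)]
[0.41234838 0.26546727 0.17460233]
```

View pics/z9.png

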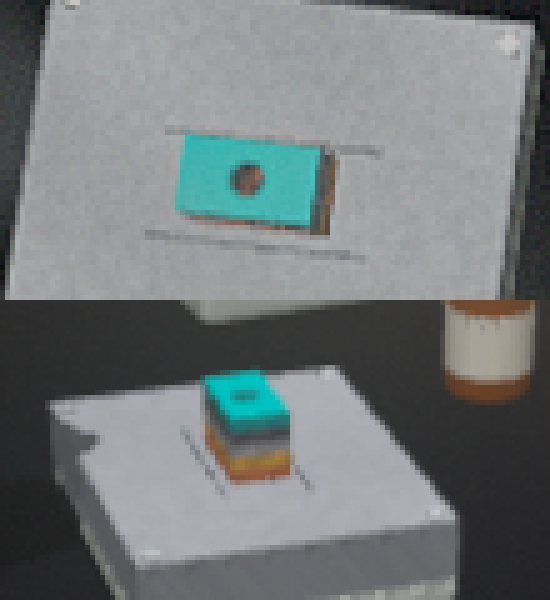

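The five-plate stack is aligned: teal centre (587.8,221.7), angle 85.5°. On to the rod.

```bash
python3 -m handwheel '[0.25,-0.2,-3,0,0,0,1, 0.25,-0.2,-6,0,0,0,1, 0.25,-0.2,-8,0,0,0,1, 0.25,-0.2,-8.4,0,0,0,1, 0.25,-0.2,-8.4,0,0,0,1]'
python3 -m handwheel '[0,0,0,0,0,0,0, 0,0,0,0,0,0,0, 0,0,0,0,0,0,0, 0,0,0,0,0,0,0, 0,0,0,0,0,0,0, 0,0,0,0,0,0,0]' 60
python3 -m handwheel '[0,0,2,0,0,0,0, 0,0,5,0,0,0,0, 0,0,9,0,0,0,0, 0,0,12,0,0,0,0, 0,0,12.5,0,0,0,0, 0,0,12.5,0,0,0,0]'
```

```text
t: 32.1
eef_pos: [0.4152, 0.2622, 0.0899]
tool_rot: [-0.006, 0.737, 0.676, -0.005]
contact_force: [0.1, 0.4, 1.2]
gripper_width: 0.998
t: 32.6
eef_pos: [0.4152, 0.2626, 0.0907]
tool_rot: [-0.007, 0.737, 0.676, -0.005]
contact_force: [-2.5, -0.8, 8.2]
gripper_width: 0.252
t: 33.1
eef_pos: [0.416, 0.2636, 0.2174]
tool_rot: [-0.008, 0.736, 0.677, -0.002]
contact_force: [-0.5, 0.9, -1.4]
gripper_width: 0.254
```

```bash
python3 -m handwheel '[4,-1,0,0,0,0,0, 8,-2,0,0,0,0,0, 12,-3,0,0,0,0,0, 15,-3.8,0,0,0,0,0, 17.2,-4.1,0,0,0,0,0, 17.2,-4.1,0,0,0,0,0, 17.2,-4.1,0,0,0,0,0]'
python3 - <<'E'
from h import *
from scipy.spatial.transform import Rotation as Ro
o=get_obs();q=o['tool_rot'];R=Ro.from_quat(np.r_[q[1:],q[0]]).as_matrix();z=R[:,2];print(o['eef_pos'],'z',z.round(4),'corr deg',np.degrees(np.cross(z,[0,0,-1])).round(2))
im=snap('top','top10');s=snap('side','side10')
for k,z0 in(('foot est',o['eef_pos']+z*.084),):print(k,z0,pix('side',z0),pix('top',z0))
c=s[90:190,190:310];cv2.imwrite('pics/z10.png',cv2.resize(c,None,fx=5,fy=5,interpolation=3)[...,::-1])
E
```

```text
t: 33.68
eef_pos: [0.5877, 0.2214, 0.215]
tool_rot: [-0.008, 0.737, 0.676, -0.004]
contact_force: [-0.1, 1.1, -1.6]
gripper_width: 0.252
[0.58774982 0.22135042 0.2150468 ] z [-0.0167  0.0059 -0.9998] corr deg [-0.34 -0.96 -0.  ]
foot est [0.58634316 0.22184202 0.13106002] [243.09262201 147.61019288] [155.65599183 199.07267248]
```

View pics/z10.png

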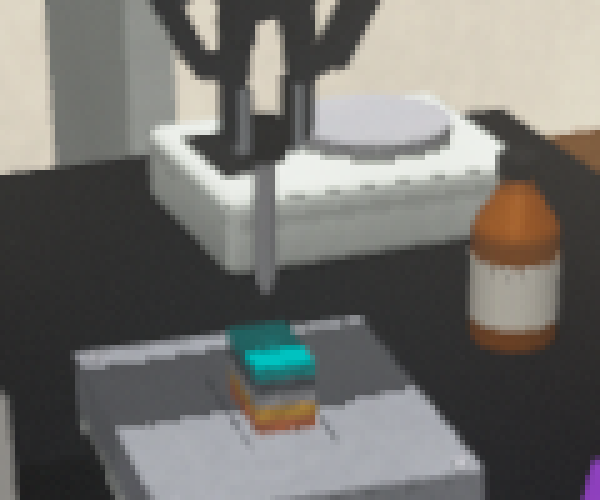

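The rod's foot shows at crop (265,292), which is full-image (243,148.4). The prediction was (243.1,147.6), so the rod is in line with the tool. I'll correct the 1° tilt and lower it.

```bash
python3 -m handwheel '[0,0.1,-1,-0.3,-0.95,0,0, 0,0.1,-2,-0.3,-0.95,0,0, 0,0.1,-2.6,-0.3,-0.95,0,0, 0,0.1,-2.6,-0.3,-0.95,0,0, 0,0.1,-2.6,-0.3,-0.95,0,0]'
```

```text
t: 34.2
eef_pos: [0.5857, 0.224, 0.1893]
tool_rot: [-0.001, 0.736, 0.677, -0.0]
contact_force: [0.5, 0.6, -1.1]
gripper_width: 0.25
```

```bash
python3 -m handwheel '[0.2,-0.16,0,0,0,0,0, 0.2,-0.16,0,0,0,0,0, 0.2,-0.16,-0.5,0,0,0,0, 0.2,-0.16,-1,0,0,0,0, 0.2,-0.16,-1.5,0,0,0,0, 0.2,-0.16,-1.5,0,0,0,0]'
python3 -m handwheel '[0,0,-0.4,0,0,0,0, 0,0,-0.8,0,0,0,0, 0,0,-1.2,0,0,0,0, 0,0,-1.2,0,0,0,0]'
```

```text
t: 34.7
eef_pos: [0.587, 0.2221, 0.173]
tool_rot: [-0.002, 0.736, 0.677, -0.001]
contact_force: [-0.6, -0.0, -0.8]
gripper_width: 0.25
t: 35.03
eef_pos: [0.5865, 0.2218, 0.16]
tool_rot: [-0.002, 0.736, 0.677, -0.002]
contact_force: [-0.3, -1.1, -1.2]
gripper_width: 0.251
```

```bash
python3 -m handwheel '[0.12,0.06,-0.4,0,0,0,0, 0.12,0.06,-0.8,0,0,0,0, 0.12,0.06,-1.2,0,0,0,0, 0.12,0.06,-1.2,0,0,0,0]'
python3 -m handwheel '[0.08,0.03,-0.4,0,0,0,0, 0.08,0.03,-0.8,0,0,0,0, 0.08,0.03,-1.2,0,0,0,0, 0.08,0.03,-1.2,0,0,0,0]'
```

```text
t: 35.37
eef_pos: [0.5873, 0.2222, 0.147]
tool_rot: [-0.002, 0.736, 0.677, -0.002]
contact_force: [-0.9, -1.7, -2.1]
gripper_width: 0.253
t: 35.7
eef_pos: [0.5876, 0.2223, 0.134]
tool_rot: [-0.002, 0.736, 0.677, -0.003]
contact_force: [1.3, -1.6, -1.7]
gripper_width: 0.254
```

```bash
python3 -m handwheel '[0,0,-0.4,0,0,0,0, 0,0,-0.8,0,0,0,0, 0,0,-1.2,0,0,0,0, 0,0,-1.2,0,0,0,0]'
python3 -m handwheel '[0,0,-0.2,0,0,0,0, 0,0,-0.5,0,0,0,0, 0,0,-0.6,0,0,0,0, 0,0,-0.6,0,0,0,0]'
python3 -m handwheel '[0,0,-0.2,0,0,0,0, 0,0,-0.4,0,0,0,0, 0,0,-0.4,0,0,0,0, 0,0,-0.4,0,0,0,0]'
```

```text
t: 36.03
eef_pos: [0.5872, 0.2221, 0.121]
tool_rot: [-0.002, 0.736, 0.677, -0.003]
contact_force: [-0.7, -1.5, -1.9]
gripper_width: 0.254
t: 36.37
eef_pos: [0.5872, 0.222, 0.1147]
tool_rot: [-0.002, 0.736, 0.677, -0.004]
contact_force: [-0.3, -1.4, -2.0]
gripper_width: 0.255
t: 36.7
eef_pos: [0.5883, 0.2226, 0.1133]
tool_rot: [-0.002, 0.736, 0.677, -0.002]
contact_force: [-4.0, -2.4, 17.3]
gripper_width: 0.251
```

It bottomed at TCP z 0.113, as predicted, with 17 N. I'll release it, withdraw and check.

```bash
python3 -m handwheel '[0,0,0.1,0,0,0,0.3, 0,0,0.1,0,0,0,0.7, 0,0,0.1,0,0,0,1, 0,0,0.1,0,0,0,1, 0,0,0.1,0,0,0,1]'
python3 -m handwheel '[0,0,4,0,0,0,1, 0,0,8,0,0,0,1, 0,0,12,0,0,0,1, 1,-3,13,0,0,5,1, 1,-7,13,0,0,10,1, 1,-11,13,0,0,16,1, 1,-15,13,0,0,22,1, 1,-19,13,0,0,29,1]'
python3 -m handwheel '[0,-4,0,0,0,7,1, 0,-8,0,0,0,14,1, 0,-12,0,0,0,21,1, 0,-16,0,0,0,28,1, 0,-20,0,0,0,35,1, 0,-24,0,0,0,42,1, 0,-28,0,0,0,49,1, 0,-31,0,0,0,56,1]'
python3 - <<'E'
from h import *
im=snap('top','top11');s=snap('side','side11');print(get_obs()['eef_pos'])
print('side pred head top',pix('side',[.5877,.2224,.130]),'head bottom',pix('side',[.5877,.2224,.108]),'top pred',pix('top',[.5877,.2224,.13]))
o=np.vstack([cv2.resize(im[165:245,110:220],None,fx=5,fy=5,interpolation=3)[:300],cv2.resize(s[130:200,195:305],None,fx=5,fy=5,interpolation=3)[:300]])
cv2.imwrite('pics/z11.png',o[...,::-1])
E
```

```text
t: 37.12
eef_pos: [0.5881, 0.2229, 0.1139]
tool_rot: [-0.002, 0.736, 0.677, -0.002]
contact_force: [0.0, -0.0, -0.7]
gripper_width: 0.857
t: 37.78
eef_pos: [0.5977, 0.0314, 0.2438]
tool_rot: [-0.002, 0.541, 0.841, -0.003]
contact_force: [0.6, 0.1, 1.1]
gripper_width: 0.997
t: 38.45
eef_pos: [0.5966, -0.2826, 0.2437]
tool_rot: [-0.0, 0.081, 0.997, -0.004]
contact_force: [0.2, -0.1, 0.8]
gripper_width: 1.001
[ 0.59492019 -0.28668609  0.24416169]
side pred head top [243.48322033 147.8187199 ] head bottom [243.64386771 155.0932816 ] top pred [155.54229907 198.50282391]
```

View pics/z11.png

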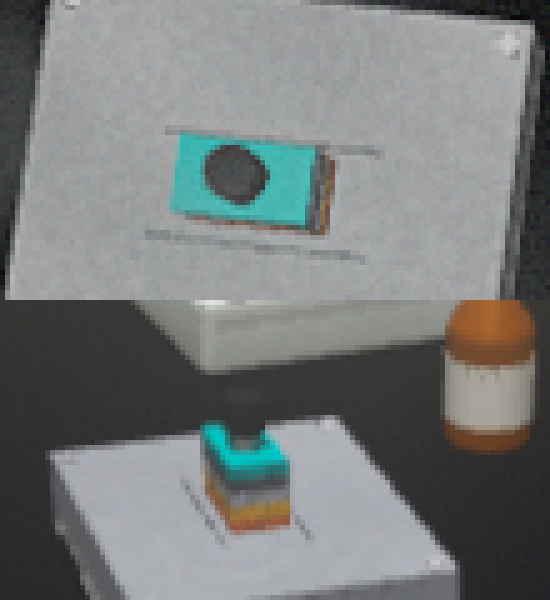

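The rod's head matches the fully-home prediction: side crop (245,393) against predicted (243,389). The stack is tidy. Now I'll take a closer look at the pointer, using the unobstructed pictures taken after the slide was set to off.

```bash
python3 - <<'E'
from h import *
t=np.load('top8.npy')[192:232,380:440].astype(float);s=np.load('side8.npy')[258:313,315:390].astype(float)
e=lambda a,lo:cv2.resize(np.clip((a-lo)*255/(255-lo),0,255).astype(np.uint8),None,fx=8,fy=8,interpolation=3)
a=e(t,110);b=e(s,60);o=np.zeros((a.shape[0]+b.shape[0],600,3),np.uint8);o[:a.shape[0],:a.shape[1]]=a;o[a.shape[0]:,:b.shape[1]]=b
print(a.shape,b.shape);cv2.imwrite('pics/ptr.png',o[:600,:,::-1] if o.shape[0]<=600 else cv2.resize(o,None,fx=600/o.shape[0],fy=600/o.shape[0])[...,::-1]);print(o.shape)
E
```

```text
(320, 480, 3) (440, 600, 3)
(760, 600, 3)
```

View pics/ptr.png

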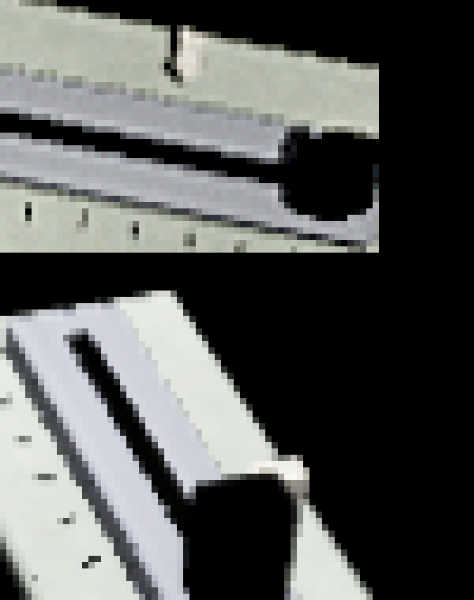

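```bash
python3 - <<'E'
from h import *
f=8*600/760;F=lambda p:(np.array(p,float)+.5)/f-.5+np.array((380,192))
u=np.array([.1736,.9848]);st=np.array([563.5,-384.7])
for p,z in (((192,55),.042),((187,83),.042),((204,50),.042),((180,50),.042),((172,50),.03)):
    X=onz('top',F(p),z)[0]*1000;print(p,X.round(1),'speed mm',((X[:2]-st)@u).round(1))
# grip in top8: top face check
for p in ((333,178),): X=onz('top',F(p),.0845)[0]*1000;print('grip',X.round(1),((X[:2]-st)@u).round(1))
E
```

```text
(192, 55) [ 608.9 -340.7   42. ] speed mm 51.2
(187, 83) [ 598.5 -338.7   42. ] speed mm 51.4
(204, 50) [ 610.8 -345.2   42. ] speed mm 47.1
(180, 50) [ 610.6 -336.3   42. ] speed mm 55.9
(172, 50) [ 612.4 -336.5   30. ] speed mm 55.9
grip [ 559.9 -378.8   84.5] 5.2
```

```bash
python3 -m handwheel '[-1,-4,0,0,0,0,1, -2,-8,0,0,0,-0.7,1, -3.1,-9.8,-3,0,0,-0.7,1, -3.1,-9.8,-7,0,0,-0.7,1, -3.1,-9.8,-10,0,0,-0.7,1, -3.1,-9.8,-10,0,0,-0.7,1]'
```

```text
t: 39.05
eef_pos: [0.5605, -0.3814, 0.1371]
tool_rot: [-0.006, 0.093, 0.996, -0.002]
contact_force: [0.4, 1.0, -0.8]
gripper_width: 1.0
```

```bash
python3 -m handwheel '[0.3,-0.3,-3,0,0,0,1, 0.3,-0.3,-6,0,0,0,1, 0.3,-0.3,-8,0,0,0,1, 0.3,-0.3,-8,0,0,0,1]'
python3 -m handwheel '[0,0,0,0,0,0,0, 0,0,0,0,0,0,0, 0,0,0,0,0,0,0, 0,0,0,0,0,0,0, 0,0,0,0,0,0,0, 0,0,0,0,0,0,0]' 25
python3 -m handwheel '[0.15,0.8,0,0,0,0,0, 0.3,1.6,0,0,0,0,0, 0.45,2.4,0,0,0,0,0, 0.6,3.2,0,0,0,0,0, 0.75,4,0,0,0,0,0, 0.8,4.5,0,0,0,0,0, 0.85,4.9,0,0,0,0,0, 0.85,4.9,0,0,0,0,0]'
```

```text
t: 39.38
eef_pos: [0.5625, -0.3815, 0.0538]
tool_rot: [-0.008, 0.092, 0.996, -0.001]
contact_force: [-1.3, 0.9, 0.1]
gripper_width: 1.0
t: 39.88
eef_pos: [0.5632, -0.3821, 0.0553]
tool_rot: [-0.007, 0.092, 0.996, -0.001]
contact_force: [-0.1, 0.0, 4.8]
gripper_width: 0.23
t: 40.55
eef_pos: [0.5718, -0.3314, 0.0553]
tool_rot: [-0.008, 0.091, 0.996, -0.001]
contact_force: [-2.4, 2.3, 2.5]
gripper_width: 0.23
```

```bash
python3 -m handwheel '[-0.02,-0.12,0,0,0,0,0, -0.04,-0.24,0,0,0,0,0, -0.04,-0.24,0,0,0,0,0, -0.04,-0.24,0,0,0,0,0]'
python3 -m handwheel '[0,0,0,0,0,0,0.4, 0,0,0,0,0,0,0.7, 0,0,0,0,0,0,1, 0,0,0,0,0,0,1, 0,0,0,0,0,0,1, 0,0,4,0,0,0,1, 0,0,8,0,0,0,1, 0,0,12,0,0,0,1]'
python3 -m handwheel '[-0.5,4,2,0,0,0,1, -1,8,4,0,0,0,1, -1.5,12,5,0,0,0,1, -2,16,5,0,0,0,1, -2.5,20,5,0,0,0,1, -3,24,5,0,0,0,1, -3.5,28,5,0,0,0,1, -4,31,5,0,0,0,1]'
python3 - <<'E'
from h import *
T=snap('top','top12');S=snap('side','side12')
t=T[190:235,372:437].astype(float);s=S[255:305,315:390].astype(float)
e=lambda a,lo:cv2.resize(np.clip((a-lo)*255/(200-lo),0,255).astype(np.uint8),None,fx=6,fy=6,interpolation=3)
a=e(t,0);b=e(s,0);o=np.zeros((570,450,3),np.uint8);o[:270,:390]=a;o[270:570]=b
cv2.imwrite('pics/z12.png',o[...,::-1])
E
```

```text
t: 40.88
eef_pos: [0.5713, -0.3339, 0.0553]
tool_rot: [-0.008, 0.091, 0.996, -0.0]
contact_force: [-2.9, 2.0, 2.3]
gripper_width: 0.229
t: 41.55
eef_pos: [0.5707, -0.3338, 0.1762]
tool_rot: [-0.009, 0.092, 0.996, -0.0]
contact_force: [0.9, 0.5, 1.0]
gripper_width: 1.0
t: 42.22
eef_pos: [0.5303, -0.02, 0.2263]
tool_rot: [-0.008, 0.09, 0.996, 0.0]
contact_force: [0.3, 0.7, 0.2]
gripper_width: 0.999
```

View pics/z12.png

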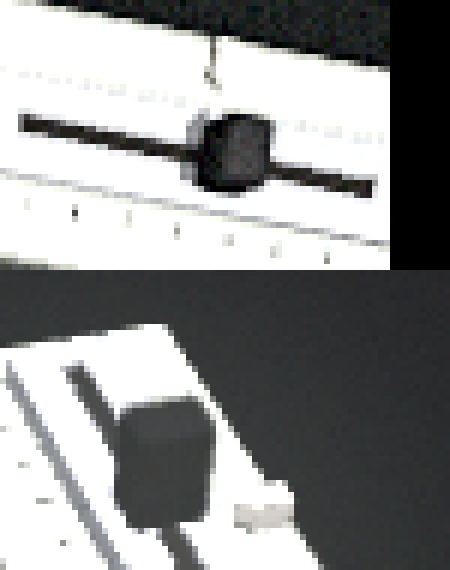

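```bash
python3 - <<'E'
from h import *
F=lambda p:(np.array(p,float)+.5)/6-.5+np.array((372,190))
G=lambda p:(np.array(p,float)-[0,270]+.5)/6-.5+np.array((315,255))
u=np.array([.1736,.9848]);c=np.array([573,-326.5]);y=lambda X:((X[:2]-c)@u).round(1)
for n,p,z in (('grip top c',(246,150),.0845),):
    X=onz('top',F(p),z)[0]*1000;print(n,X.round(1),y(X))
# predicted grip outline at TCP-based centre
v=np.array([.9848,-.1736])
for cc in (np.array([571.3,-333.9]),):
    print('TCP y',y(cc))
    for sx,sy,z in ((1,1,.0845),(1,-1,.0845),(-1,-1,.0845),(-1,1,.0845),(0,1,.0445),(0,-1,.0845)):
        q=cc+v*14*sx+u*10*sy;P=np.r_[q/1000,z];print((sx,sy,z),'top crop',((pix('top',P)-[372,190]+.5)*6).round(0),'side crop',((pix('side',P)-[315,255]+.5)*6+[0,270]).round(0))
# side: pointer front(-y) face seen at z: top edge front right (293,505) left(238,512) z=.042; bottom z=.03 (290,525),(238,530)
for p,z in (((294,505),.042),((238,512),.042),((288,482),.042),((290,527),.03),((240,531),.03)):
    X=onz('side',G(p),z)[0]*1000;print('side ptr',p,X.round(1),y(X))
# side: grip top front edge (122,445)-(205,440)?, rear edge (125,408)-(205,398)
for p in ((118,435),(214,432),(125,408),(203,397)):
    X=onz('side',G(p),.0845)[0]*1000;print('side grip',p,X.round(1),y(X))
E
```

```text
grip top c [ 570.6 -334.2   84.5] -8.0
TCP y -7.6
(1, 1, 0.0845) top crop [225. 106.] side crop [201. 381.]
(1, -1, 0.0845) top crop [278. 117.] side crop [225. 419.]
(-1, -1, 0.0845) top crop [266. 191.] side crop [142. 433.]
(-1, 1, 0.0845) top crop [213. 180.] side crop [119. 394.]
(0, 1, 0.0445) top crop [191. 156.] side crop [149. 485.]
(0, -1, 0.0845) top crop [272. 154.] side crop [183. 426.]
side ptr (294, 505) [ 612.6 -350.1   42. ] -16.4
side ptr (238, 512) [ 594.  -345.5   42. ] -15.0
side ptr (288, 482) [ 617.3 -339.7   42. ] -5.3
side ptr (290, 527) [ 614.3 -347.6   30. ] -13.6
side ptr (240, 531) [ 598.2 -342.4   30. ] -11.3
side grip (118, 435) [ 548.6 -339.3   84.5] -16.8
side grip (214, 432) [ 576.8 -350.4   84.5] -22.9
side grip (125, 408) [ 557.5 -328.7   84.5] -4.8
side grip (203, 397) [ 583.1 -334.1   84.5] -5.8
```

```bash
python3 - <<'E'
from h import *
T=snap('top','top13');a=np.load('top11.npy')
d=cv2.absdiff(cv2.GaussianBlur(T,(3,3),0),cv2.GaussianBlur(a,(3,3),0)).max(2)
print('stack change',d[180:225,140:180].max(),(d[180:225,140:180]>40).sum())
t0=np.load('top0.npy');d0=cv2.absdiff(cv2.GaussianBlur(T,(3,3),0),cv2.GaussianBlur(t0,(3,3),0)).max(2)[210:240,294:323];print('dish change',(d0>40).sum(),d0.mean())
print(get_obs()['eef_pos'],get_obs()['gripper_width'])
hand_in()
E
```

```text
stack change 8 0
dish change 332 40.15057471264368
[ 0.53064134 -0.02049814  0.22617551] 0.9993777710726196
the job is handed in; nothing more can be done
```

```bash
python3 - <<'E'
import numpy as np,cv2
B=lambda n:cv2.GaussianBlur(np.load(n+'.npy'),(3,3),0)[205:245,288:328]
for n in('top4','top6','top9','top11','top12'):
    d=cv2.absdiff(B(n),B('top0')).max(2);print(n,(d>40).sum(),d.mean().round(1))
S=lambda n:cv2.GaussianBlur(np.load(n+'.npy'),(3,3),0)[238:260,265:300]
d=cv2.absdiff(S('side12'),S('side0')).max(2);print('side12',(d>40).sum(),d.mean())
E
```

```text
top4 0 2.4
top6 3 2.5
top9 0 2.4
top11 0 6.6
top12 705 52.1
side12 0 2.9740259740259742
```

I did the steps in the order asked and handed the job in at about 42 s. The station gives no verdict, so the result rests on my own checks.

1. **Off stop:** I pulled the speed slide back until it met its stop, with the force rising to about 10 N.
2. **Stack:** I stacked orange, yellow, silver, grey and teal over the socket. The silver plate slipped out of the gripper once because I gripped it too high, so I found it, regripped it lower and placed it. Each plate I could measure after placing lay within about 2 mm of the socket's position and within 0.5° of the lines. Silver could not be measured on the pale platform, but it looked in line in the pictures.
3. **Rod:** It went down without resistance and bottomed at the height I had predicted for fully home, at about 17 N. The camera view of the rod's head agrees with this to about 1 pixel.
4. **Speed slide:** I then moved it level with the pointer. The top camera and the arm's own position agree to about 0.5 mm. The side camera, which is coarser, suggests an offset of up to about 2 mm.
5. **Dish:** It did not move. The last top picture differs at that spot, most likely because the arm was over it; the side picture from the same moment and the earlier top pictures show no change.

Two points remain uncertain:
- **Which plates belong:** I took the two identical purple plates as the look-alikes and teal as a real plate, judging by the layout and colours. Nothing in the scene confirms this.
- **Silver plate:** I can't rule out that it was the plate knocked aside during the run rather than one that slipped from the gripper.

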